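# Dip a soil test rod into its leaning vial

### The arm

A 6-joint arm with a two-finger parallel gripper is mounted at the origin on the work surface. World frame = base frame: x ahead of the robot, y to its left, z up, the work surface at z = 0. Lengths are in m, angles in rad, forces in N, time in s.
With the tool pointing down it reaches from about 0.275 to 0.725 m from the base axis. Payload 5.6 kg.
Tool frame: the origin (TCP) lies midway between the tips of the shut fingers; the grasp point (between the pads) lies 19 mm behind it; z points along the fingers, y is the line along which they close (so a half turn about z gives the same grasp; the last joint's range is limited). The gripper opens to 85 mm and grips with 20 to 120 N. Pads are 22 mm wide; open, the fingers measure 114 mm over their backs; the gripper's body (76 mm by 85 mm) begins 54 mm behind the grasp point. The pads swing forward as they close: fully open they stand 13 mm farther back than shut.
Start: joints at [-0.849, 0.255, 0.108, 0, -1.424, -0.285], TCP at [0.233, -0.498, 0.231] pointing down, gripper open.
Joint ranges: [-2.95, 2.95], [-1.21, 1.97], [-1.09, 1.5], [-2.87, 1.71], [-2.94, -0.07], [-3.05, 3.05]. Speed limits (rad/s): [2.57, 2.57, 3.14, 3.14, 3.14, 3.14].

### API

Orientations are given as [roll, pitch, yaw] about the fixed x, y, z axes, in that order (R = Rz(yaw) Ry(pitch) Rx(roll)).
In Python, from rig import r gives the robot as it stands. The module is installed in compiled form; this text tells all that it offers.
- The arm moves only by the tool jog_arm, never from a script. Its argument "motion" is a list of rows, each a list of 7 numbers: the shift along the tool's x, y, z in m, then the turn, a rotation vector about the tool's x, y, z in rad, then the finger opening in m, from 0 to 0.0854. In form: [[dx, dy, dz, rx, ry, rz, gripper], ...]. A call has 1 to 20 rows; each row is the pose to reach, as a shift and turn from the pose commanded when the call began, along the tool's axes at that moment; what a row does not reach only later rows make up. A row lasts 1/12 s, in which the tool goes at most 41.7 mm and 7.16 degrees, less where a joint would pass 70% of its speed; a pose out of reach is approached as far as the arm can. A call with a gripper value outside its range is refused whole. The fingers move at their own pace and stop on an object; "force" is the grip in N (left out, the last holds). Time passes only in rows, so rows that repeat a pose let the fingers close. It gives the time, the measured TCP pose, the force, the opening and the grip force at its end, in the units of the state.
- r.sense(): the state, without advancing time (a new reading comes with each control period).
- r.get_image(name): name is "scene" or "top"; returns the picture (480x640x3 uint8, blue, green, red); there is no depth.
- r.camera_info(name): a dict with "fx", "fy", "cx", "cy" (pixels), "view" (4x4, takes a point from world to camera coordinates). Camera axes: x right, y up, looking along -z (the intrinsics and any distortion apply to the point x, -y, -z); pixel columns grow to the right and rows downward; lengths in m; the calibration is good to about 2 mm. A picture is of the moment at which its call begins. camera_info takes no time and is no camera call.
- r.hand_in(): hands the job in; it is judged then, once.
The state is a dict: "time_s": time; "joint_pos": joint angles; "qd": joint speeds; "tau": joint torques, N m; "position": TCP position; "tool_rot": TCP orientation; "force": force on the tool from outside, world axes, zero at the start; "moment": the same for the moment, N m; "opening": opening from 0.0 (shut) to 1.0 (fully open); "grip_force": force on a finger pad.
Only numpy, scipy, OpenCV 4.12 (cv2) and the standard library are available. Lean on these libraries where they do the work, as an engineer would, in place of code of your own. Each camera call takes 0.05 s, during which the arm holds its last target. There are 200 camera calls.

### The job

Pull the red stopper out of the leaning vial and put it in the yellow tray. Then take the blue-handled test rod out of its wooden block and push it down into that vial, fully home, so that its collar sits on the rim. Let go of it there, and leave the tray, the terracotta pots and the widger where they are.

Things in the scene. Friction and masses are not known exactly. Their poses are not given: they have to be found in the camera images.
- vial: the vial to use, green glass, fixed in the rack: 80 mm long, 19 mm outside diameter, rim 22 mm. Origin at the centre of its underside, +z along its axis out of the mouth; the axis leans 25 degrees from vertical, roughly towards the robot. Bore 10.3 mm wide, 72 mm deep, flaring to 13.5 mm over the last 8 mm at the rim
- rack: fixed wooden rack, 110 x 270 mm, end cheeks 72 mm high, holding three leaning vials in a row along its y, 90 mm apart: the one to use and two with white stoppers, in random order; mouths 94 mm above the counter. Origin at the centre of its underside
- vial_b: like vial with a fixed white stopper (24 mm wide, 22 mm tall) in the same rack; not to be used. Origin at the centre of its underside, +z along its leaning axis
- vial_c: like vial with a fixed white stopper (24 mm wide, 22 mm tall) in the same rack; not to be used. Origin at the centre of its underside, +z along its leaning axis
- vial_mouth (a point): centre of the rim of that vial, 80 mm from its origin along its +z; same axes as the vial
- stopper: red stopper standing in the vial: head 24 mm diameter, 22 mm tall, below it a plug 8.6 mm diameter, 12 mm long. Origin at the centre of the head's underside (on the vial's rim at the start), +z along its axis through the head. About 20 g, loosely seated
- tray: yellow plastic seedling tray, open, 170 x 200 x 45 mm outside, walls and floor 4 mm, loose (about 0.45 kg). Origin at the centre of its underside, x along the 170 mm side, z up
- block: fixed wooden block 70 x 70 x 68 mm with one upright hole 10 mm wide right through its centre, in which the test rod stands. Origin at the centre of its underside
- rod: test rod: blue round handle 16 mm diameter and 42 mm long, above a blue collar 22 mm diameter and 6 mm thick, above a white rod 7 mm diameter and 62 mm long with a tapered end. Origin at the centre of the collar's underside, +z along the axis towards the handle (collar 0 to 6 mm, handle 6 to 48 mm, rod to -62 mm). Stands upright in the block at the start, collar on the block's top. About 40 g
- rod_tip (a point): the lower end of the white rod, 62 mm below the collar's underside
- pot0: small loose terracotta pot, 94 mm across, 82 mm tall, at the back; bystander. Origin at the centre of its underside
- pot1: another such pot; bystander
- pot2: another such pot; bystander
- widger: flat steel widger, 180 x 18 x 5 mm, lying loose on the counter with its length along its y; bystander. Origin on its underside
There are look-alikes about, which are no part of the job. Leave any white look-alike of the stopper alone.

How it is judged:
On the way:
1. the red stopper lies released in the yellow tray (x of stopper in the frame of tray between -0.085 and 0.085 m and y of stopper in the frame of tray between -0.1 and 0.1 m and z of stopper in the frame of tray below 0.035 m and contact force between stopper and the fingers below 0.05 N), for 0.2 s.
At the end, for the whole second after the job is handed in: The red stopper is in the yellow tray (its origin inside the tray's outline and less than 35 mm above its underside); the rod is in the vial with the centre of its collar's underside within 6 mm of the centre of the vial's rim and its axis within 7 degrees of the vial's; both at rest (x of stopper in the frame of tray between -0.085 and 0.085 m and y of stopper in the frame of tray between -0.1 and 0.1 m and z of stopper in the frame of tray below 0.035 m and distance between rod and vial_mouth below 0.006 m and angle between the z axis of rod and the z axis of vial, either way round below 0.12 rad and linear speed of rod below 0.02 m/s and linear speed of stopper below 0.05 m/s); the robot touches nothing.
It fails at once if a pot moved more than 30 mm (distance of any of pot0, pot1, pot2 from where it was at the start of the episode above 0.03 m).
It fails at once if the widger moved more than 30 mm (distance of widger from where it was at the start of the episode above 0.03 m).
It fails at once if the tray moved more than 40 mm (distance of tray from where it was at the start of the episode above 0.04 m).
It also fails if it takes over 72 s, if anything falls off the work surface, if the arm or the gripper's body presses on something with over 40 N, if the wrist force passes 120 N, or if a joint passes its speed limit or range.

## Working session

There is one attempt and no reset: what is moved stays moved. The work goes in short steps, Python scripts to look and compute and a tool call to move; the robot and the scene stay as the last step left them, time stands still between calls to the robot, and variables do not carry over. Pictures are saved under pics/ and viewed, at most 10 in all, crops included, and the job is handed in when it is done.

Besides the shell and the picture viewer there is one more tool, called after "Emit:" in YAML: its name, and indented under it one key for each argument. jog_arm: Moves the arm, as the interface text tells. Its arguments: {"type":"object","properties":{"motion":{"type":"array","items":{"type":"array","items":{"type":"number"}}},"force":{"type":"number"}},"required":["motion"]}

```bash
mkdir -p pics; python3 - <<'E'
from rig import r
import cv2
for n in("scene","top"):
    cv2.imwrite(f"pics/{n}0.png",r.get_image(n)); c=r.camera_info(n); print(n,{k:(v if not hasattr(v,'tolist') else v.tolist()) for k,v in c.items()})
print(r.sense())
E
```

```text
scene {'fx': 552.5775999525148, 'fy': 552.5775999525148, 'cx': 323.6945384193224, 'cy': 230.82119781760318, 'view': [[0.48836044839798026, 0.8724625057794728, -0.01769882621891725, -0.305204585929954], [-0.6664517274766762, 0.38598555546320285, 0.6378536242094393, 0.3037112051704519], [0.563334862567441, -0.2997070686232916, 0.7699542230765124, -1.391364635282212], [0.0, 0.0, 0.0, 1.0]]}
top {'fx': 590.1125112117599, 'fy': 590.1125112117599, 'cx': 325.8552645981321, 'cy': 245.54262686226633, 'view': [[-0.029146883489584482, -0.9995751235993839, 0.00017738128758600078, 0.0575671138465049], [0.986938475417707, -0.02875027911143982, 0.15851141028704094, -0.5746951287013067], [-0.15843896276805436, 0.004795178024943875, 0.987357129586196, -1.177203462030336], [0.0, 0.0, 0.0, 1.0]]}
{'time_s': 0.1, 'joint_pos': array([-8.49399308e-01,  2.55698075e-01,  1.07164789e-01, -3.93423703e-04,
       -1.42386782e+00, -2.84581656e-01]), 'qd': array([-0.00158665, -0.00275006,  0.0027438 ,  0.00368448,  0.00196342,
        0.00038731]), 'tau': array([-1.06559473e-03, -3.87605453e+01,  2.38474131e+01,  5.37778437e+00,
       -3.77630015e-03,  2.11005954e-06]), 'position': array([ 0.23254363, -0.4979637 ,  0.2304974 ]), 'tool_rot': array([ 3.13994317e+00, -7.71114641e-05, -2.70483514e+00]), 'force': array([ 0.71794763,  0.03014765, -0.723258  ]), 'moment': array([ 0.03449871, -0.04002494, -0.06064   ]), 'grip_force': 0.0, 'opening': 0.9992207587153595}
```

View pics/scene0.png

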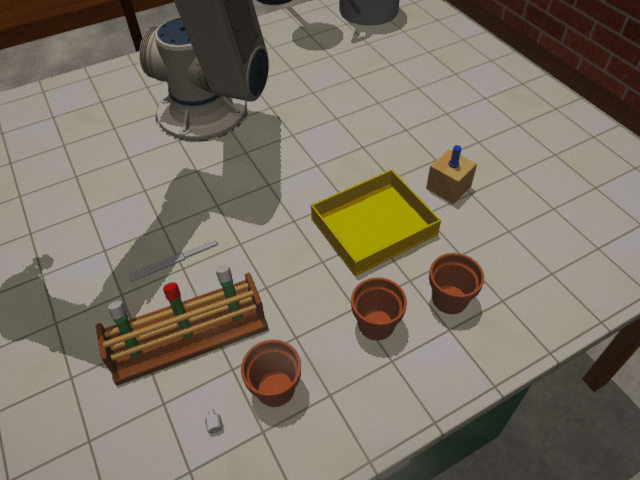

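View pics/top0.png

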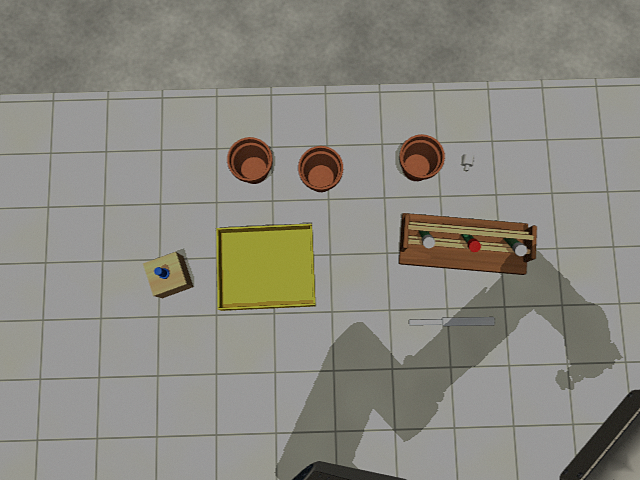

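The red stopper is in the middle vial (top 474,246; scene 172,293) and leans toward the robot, with white stoppers on either side. The rod is at top (162,272) and scene (455,157). The tray is between them, spanning top x 217–315, y 225–309.

```bash
cat > h.py <<'E'
from rig import r
import cv2, numpy as np
from scipy.spatial.transform import Rotation as Ro
def ray(n,uv):
    c=r.camera_info(n);V=np.array(c["view"]);R=V[:3,:3]
    d=np.array([(uv[0]-c["cx"])/c["fx"],-(uv[1]-c["cy"])/c["fy"],-1]);d=R.T@d
    return -R.T@V[:3,3],d/np.linalg.norm(d)
def onz(n,uv,z):
    o,d=ray(n,uv);return o+d*(z-o[2])/d[2]
def tri(uva,uvb):
    A=np.zeros((3,3));b=np.zeros(3);L=[ray("scene",uva),ray("top",uvb)]
    for o,d in L:
        P=np.eye(3)-np.outer(d,d);A+=P;b+=P@o
    x=np.linalg.solve(A,b);return x,[round(float(np.linalg.norm((np.eye(3)-np.outer(d,d))@(x-o)))*1e3,1) for o,d in L]
def mask(img,lo,hi,roi=None):
    m=cv2.inRange(cv2.cvtColor(img,cv2.COLOR_BGR2HSV),np.array(lo),np.array(hi))
    if roi:
        k=np.zeros_like(m);x0,y0,x1,y1=roi;k[y0:y1,x0:x1]=255;m&=k
    return m
def cen(m):
    n,l,s,c=cv2.connectedComponentsWithStats(m);i=1+np.argmax(s[1:,4]);return c[i],s[i]
RED=((0,200,110),(5,255,255));BLUE=((105,120,40),(130,255,255));YEL=((22,150,60),(35,255,255));WHITE=((0,0,140),(180,40,255));GREEN=((45,60,20),(90,255,255))
def project(n,p):
    c=r.camera_info(n);q=(np.array(c["view"])@np.append(p,1))[:3];return np.array([c["cx"]+c["fx"]*q[0]/-q[2],c["cy"]-c["fy"]*q[1]/-q[2]])
E
python3 - <<'E'
from h import *
np.set_printoptions(precision=4,suppress=True)
S=cv2.imread("pics/scene0.png");T=cv2.imread("pics/top0.png")
f=lambda a,b,ra,rb:(cen(mask(S,*a,ra)),cen(mask(T,*b,rb)))
def show(k,a,b):
    print(k,a[0],a[1],b[0],b[1],*tri(a[0],b[0]))
show("red",*f(RED,RED,(160,275,190,310),(462,232,490,260)))
show("blue",*f(BLUE,BLUE,(440,140,470,175),(145,260,180,285)))
show("w1",*f(WHITE,WHITE,(213,262,236,288),(420,230,438,252)))
show("w2",*f(WHITE,WHITE,(106,296,128,322),(512,238,530,260)))
m=mask(T,*YEL,(200,210,330,320));cs,_=cv2.findContours(m,0,1);c=max(cs,key=cv2.contourArea)
rc=cv2.minAreaRect(c);print(rc)
for p in cv2.boxPoints(rc): print(p,onz("top",p,.045))
z=[cv2.resize(S[250:350,90:250],(800,500),interpolation=cv2.INTER_CUBIC)]
cv2.imwrite("pics/c1.png",z[0])
for p in((409,319),(409,325),(495,317),(496,325)): print(onz("top",p,.005))
E
```

```text
red [169.6479 286.7746] [164 283  13   9  71] [474.5    246.2667] [469 241  12  11  90] [ 0.5556 -0.2511  0.1107] [0.9, 0.9]
blue [455.3884 156.843 ] [449 146  12  22 121] [161.0777 272.1845] [154 267  15  12 103] [0.5251 0.3692 0.0881] [0.5, 0.5]
w1 [222.824  271.3109] [213 262  23  26 341] [428.7684 242.2947] [424 237  11  11  95] [ 0.5669 -0.1621  0.1062] [0.3, 0.3]
w2 [114.4493 304.4783] [108 301  13   8  69] [520.7629 250.0103] [515 245  12  11  97] [ 0.5453 -0.3406  0.1126] [0.9, 0.9]
((264.8072204589844, 266.7587585449219), (82.68734741210938, 97.35401916503906), 87.39744567871094)
[214.3031 227.668 ] [0.6207 0.2721 0.045 ]
[311.5567 223.2474] [0.6242 0.0692 0.045 ]
[315.3113 305.8495] [0.4523 0.0659 0.045 ]
[218.0577 310.2701] [0.4491 0.2643 0.045 ]
[ 0.4214 -0.1294  0.005 ]
[ 0.4089 -0.1288  0.005 ]
[ 0.4203 -0.3103  0.005 ]
[ 0.4036 -0.3112  0.005 ]
```

View pics/c1.png

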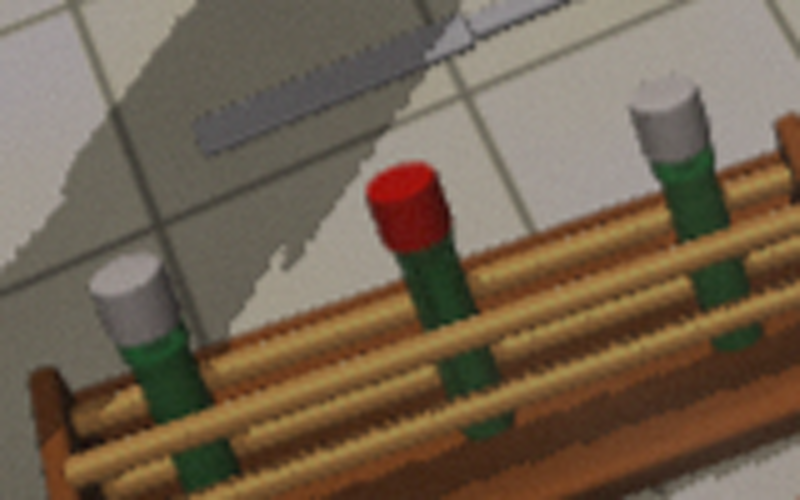

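```bash
cat >> h.py <<'E'
np.set_printoptions(precision=4,suppress=True)
def cur():
    s=r.sense();return np.array(s["position"]),Ro.from_euler("xyz",s["tool_rot"])
def rel(p,R=None):
    p0,R0=cur();R=R or R0
    print("rel",R0.inv().apply(np.array(p)-p0),(R0.inv()*R).as_rotvec())
def frame(psi,tilt,flip=0):   # tool z against an axis leaning by tilt to -x of a frame yawed psi; tool y = its y
    a=Ro.from_euler("z",psi).apply([-np.sin(tilt),0,np.cos(tilt)]);y=Ro.from_euler("z",psi).apply([0,1,0])
    z=-a;return Ro.from_matrix(np.c_[np.cross(y,z),y,z]),a
E
python3 - <<'E'
from h import *
S=cv2.imread("pics/scene0.png");T=cv2.imread("pics/top0.png")
R2=((0,150,50),(6,255,255))
a=cen(mask(S,*R2,(160,278,184,304)));b=cen(mask(T,*R2,(462,232,490,260)))
print(a,b,tri(a[0],b[0]))
w1=cen(mask(T,*WHITE,(420,230,438,252)))[0];w2=cen(mask(T,*WHITE,(512,238,530,260)))[0];rd=cen(mask(T,*RED,(462,232,490,260)))[0]
P=[onz("top",q,.112) for q in(w1,rd,w2)];print(P)
d=P[0]-P[2];print("psi",np.arctan2(-d[0],d[1]),np.linalg.norm(d))
# green vial feet
for roi in((185,345,0,0),):pass
g=mask(S,(40,80,20),(90,255,255),(160,290,200,345));ys,xs=np.nonzero(g);print(len(xs),xs.min(),xs.max(),ys.min(),ys.max())
# cheeks end corners, top, z=.072
for q in((405,213),(400,263),(536,226),(527,273)):print(onz("top",q,.072 if q[0] in(405,536) else 0.0))
psi=np.arctan2(-d[0],d[1]);_,ax=frame(psi,np.radians(25))
m=P[1]-.022*ax;print("mouth",m,"axis",ax)
for k in(0,-.08):print(k,project("scene",m+k*ax),project("top",m+k*ax))
E
```

```text
(array([171.4131, 291.0516]), array([164, 283,  16,  18, 213], dtype=int32)) (array([474.136, 245.016]), array([468, 238,  13,  14, 125], dtype=int32)) (array([ 0.5594, -0.2518,  0.1033]), [0.3, 0.3])
[array([ 0.5661, -0.1608,  0.112 ]), array([ 0.5556, -0.2499,  0.112 ]), array([ 0.5456, -0.3398,  0.112 ])]
psi -0.11413299341152794 0.18024063656693937
245 170 191 298 337
[ 0.6346 -0.1229  0.072 ]
[ 0.541 -0.117  0.   ]
[ 0.5998 -0.3885  0.072 ]
[ 0.5116 -0.387   0.    ]
mouth [ 0.5648 -0.2509  0.0921] axis [-0.4199  0.0481  0.9063]
0 [174.7393 296.8939] [472.2222 243.2523]
-0.08 [188.4926 334.6825] [464.5871 233.1482]
```

```bash
cat >> h.py <<'E'
M=np.array([.564,-.252,.094]);RT,A=frame(-.114,np.radians(25))
E
python3 -c "
from h import *
rel(M+.08*A,RT)"
```

```text
rel [-0.3756  0.1003  0.0641] [ 0.1217 -0.4257  0.5416]
```

Emit:
jog_arm:
  motion:
    - [-0.376,0.1,0.03,0.122,-0.426,0.542,0.06]
    - [-0.376,0.1,0.03,0.122,-0.426,0.542,0.06]
    - [-0.376,0.1,0.03,0.122,-0.426,0.542,0.06]
    - [-0.376,0.1,0.03,0.122,-0.426,0.542,0.06]
    - [-0.376,0.1,0.03,0.122,-0.426,0.542,0.06]
    - [-0.376,0.1,0.03,0.122,-0.426,0.542,0.06]
    - [-0.376,0.1,0.03,0.122,-0.426,0.542,0.06]
    - [-0.376,0.1,0.03,0.122,-0.426,0.542,0.06]
    - [-0.376,0.1,0.03,0.122,-0.426,0.542,0.06]
    - [-0.376,0.1,0.064,0.122,-0.426,0.542,0.06]
    - [-0.376,0.1,0.064,0.122,-0.426,0.542,0.06]
    - [-0.376,0.1,0.064,0.122,-0.426,0.542,0.06]
    - [-0.376,0.1,0.064,0.122,-0.426,0.542,0.06]
    - [-0.376,0.1,0.064,0.122,-0.426,0.542,0.06]
  force: 40

```text
time_s: 1.27
position: [0.5314, -0.2497, 0.1691]
tool_rot: [-3.139, 0.44, 3.027]
force: [-0.4, -0.6, 0.5]
opening: 0.7
grip_force: 0.0
```

```bash
python3 - <<'E'
from h import *
rel(M+.08*A,RT);rel(M-.005*A,RT);print(r.sense()["joint_pos"],r.sense()["time_s"])
S=r.get_image("scene");T=r.get_image("top")
v=np.hstack([cv2.resize(S[200:340,100:240],(400,400)),cv2.resize(T[170:290,410:530],(400,400))]);cv2.imwrite("pics/v1.png",v)
E
```

```text
rel [0.0022 0.0015 0.0018] [-0.0027  0.0039 -0.0003]
rel [0.0025 0.0017 0.0868] [-0.0027  0.0039 -0.0003]
[-0.1934  0.1008 -0.3177 -0.0476 -0.7137 -1.4632] 1.2667
```

View pics/v1.png

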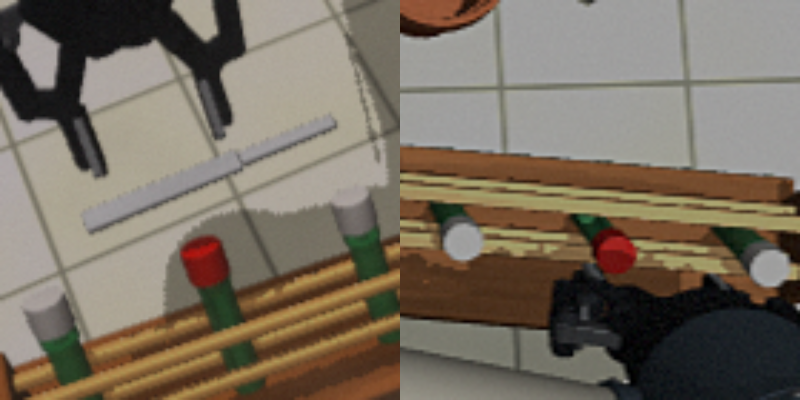

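The gripper is above the red stopper, fingers straddling it. In the scene crop the tips are at (98,173) and (220,135), i.e. a midpoint of about (155.6, 254). I'll compare that with the projected TCP.

```bash
python3 - <<'E'
from h import *
p,R=cur();print(p,project("scene",p),project("scene",p-.01*A))
rel(M-.005*A,RT)
E
```

```text
[ 0.5313 -0.2498  0.169 ] [157.5919 255.098 ] [159.5348 260.4086]
rel [0.0024 0.0017 0.0868] [-0.0026  0.004  -0.0009]
```

Emit:
jog_arm:
  motion:
    - [0.002,0.002,0.03,-0.003,0.004,0,0.06]
    - [0.002,0.002,0.05,-0.003,0.004,0,0.06]
    - [0.002,0.002,0.07,-0.003,0.004,0,0.06]
    - [0.002,0.002,0.087,-0.003,0.004,0,0.06]
    - [0.002,0.002,0.087,-0.003,0.004,0,0.06]
    - [0.002,0.002,0.087,-0.003,0.004,0,0.06]
    - [0.002,0.002,0.087,-0.003,0.004,0,0.0]
    - [0.002,0.002,0.087,-0.003,0.004,0,0.0]
    - [0.002,0.002,0.087,-0.003,0.004,0,0.0]
    - [0.002,0.002,0.087,-0.003,0.004,0,0.0]
    - [0.002,0.002,0.087,-0.003,0.004,0,0.0]
    - [0.002,0.002,0.087,-0.003,0.004,0,0.0]
  force: 40

```text
time_s: 2.37
position: [0.5665, -0.2511, 0.0894]
tool_rot: [3.141, 0.436, 3.028]
force: [-4.7, 0.9, 6.5]
opening: 0.263
grip_force: 39.0
```

Emit:
jog_arm:
  motion:
    - [0,0,-0.01,0,0,0,0.0]
    - [0,0,-0.02,0,0,0,0.0]
    - [0,0,-0.04,0,0,0,0.0]
    - [0,0,-0.07,0,0,0,0.0]
    - [0,0,-0.1,0,0,0,0.0]
    - [0,0,-0.12,0,0,0,0.0]
    - [0,0,-0.12,0,0,0,0.0]
    - [0,0,-0.12,0,0,0,0.0]

```text
time_s: 3.03
position: [0.5161, -0.2453, 0.1989]
tool_rot: [3.14, 0.438, 3.028]
force: [0.4, -0.4, -1.3]
opening: 0.267
grip_force: 39.4
```

```bash
python3 - <<'E'
from h import *
RV,_=frame(0,0)
rel([.53,.165,.19],RV);rel([.53,.165,.024],RV);p,R=cur();rel([p[0],p[1],p[2]+.1])
S=r.get_image("scene");T=r.get_image("top")
R2=((0,150,50),(6,255,255))
print(project("scene",p+.015*A))
for I,k in((S,"scene"),(T,"top")):
    q=project(k,p+.015*A);x,y=map(int,q);
    try:print(k,q,cen(mask(I,*R2,(x-25,y-25,x+25,y+25))))
    except Exception as e:print(e)
cv2.imwrite("pics/v2s.png",S);cv2.imwrite("pics/v2t.png",T)
q=project("top",M);print(cen(mask(T,(45,60,20),(90,255,255),(450,220,490,260))),q)
E
```

```text
rel [ 0.0334  0.4092 -0.0053] [-0.0237  0.4371 -0.1117]
rel [0.1038 0.409  0.1451] [-0.0237  0.4371 -0.1117]
rel [-0.0424  0.0001 -0.0906] [0. 0. 0.]
[149.5189 227.5454]
scene [149.5189 227.5454] (array([148.416, 228.356]), array([139, 219,  19,  22, 250], dtype=int32))
top [487.3625 262.9033] (array([488.6567, 260.1343]), array([483, 256,  12,  10,  67], dtype=int32))
(array([470.2576, 240.7879]), array([462, 234,  16,  15, 132], dtype=int32)) [473.0308 243.4918]
```

The stopper is out and held. Next, the tray.

Emit:
jog_arm:
  motion:
    - [0.033,0.409,-0.005,-0.024,0.437,-0.112,0.0]
    - [0.033,0.409,-0.005,-0.024,0.437,-0.112,0.0]
    - [0.033,0.409,-0.005,-0.024,0.437,-0.112,0.0]
    - [0.033,0.409,-0.005,-0.024,0.437,-0.112,0.0]
    - [0.033,0.409,-0.005,-0.024,0.437,-0.112,0.0]
    - [0.033,0.409,-0.005,-0.024,0.437,-0.112,0.0]
    - [0.033,0.409,-0.005,-0.024,0.437,-0.112,0.0]
    - [0.033,0.409,-0.005,-0.024,0.437,-0.112,0.0]
    - [0.033,0.409,-0.005,-0.024,0.437,-0.112,0.0]
    - [0.033,0.409,-0.005,-0.024,0.437,-0.112,0.0]
    - [0.033,0.409,-0.005,-0.024,0.437,-0.112,0.0]
    - [0.033,0.409,-0.005,-0.024,0.437,-0.112,0.0]
    - [0.033,0.409,-0.005,-0.024,0.437,-0.112,0.0]
    - [0.068,0.409,0.07,-0.024,0.437,-0.112,0.0]
    - [0.104,0.409,0.145,-0.024,0.437,-0.112,0.0]
    - [0.104,0.409,0.145,-0.024,0.437,-0.112,0.0]
    - [0.104,0.409,0.145,-0.024,0.437,-0.112,0.0]
    - [0.104,0.409,0.145,-0.024,0.437,-0.112,0.0]
    - [0.104,0.409,0.145,-0.024,0.437,-0.112,0.0]

```text
time_s: 4.72
position: [0.528, 0.1631, 0.0207]
tool_rot: [-3.139, -0.008, 3.141]
force: [0.4, -0.1, 1.1]
opening: 0.266
grip_force: 39.4
```

Emit:
jog_arm:
  motion:
    - [0,0,0,0,0,0,0.06]
    - [0,0,0,0,0,0,0.06]
    - [0,0,0,0,0,0,0.06]
    - [0,0,0,0,0,0,0.06]
    - [0,0,-0.03,0,0,0,0.06]
    - [0,0,-0.07,0,0,0,0.06]
    - [0,0,-0.11,0,0,0,0.06]
    - [0,0,-0.15,0,0,0,0.06]
    - [0,0,-0.17,0,0,0,0.06]
    - [0,0,-0.17,0,0,0,0.06]

```text
time_s: 5.55
position: [0.5326, 0.166, 0.1993]
tool_rot: [3.136, 0.008, -3.141]
force: [-0.3, 0.5, 0.1]
opening: 0.702
grip_force: 0.0
```

```bash
python3 - <<'E'
from h import *
S=cv2.imread("pics/scene0.png");T=cv2.imread("pics/top0.png")
B2=((105,80,20),(135,255,255))
a=cen(mask(S,*B2,(440,140,470,175)));b=cen(mask(T,*B2,(145,260,180,285)));print(a,b,tri(a[0],b[0]))
v=np.hstack([cv2.resize(S[135:205,420:490],(400,400),interpolation=cv2.INTER_CUBIC),cv2.resize(T[240:310,130:200],(400,400),interpolation=cv2.INTER_CUBIC)]);cv2.imwrite("pics/v3.png",v)
# block footprint
w=mask(T,(8,60,60),(25,200,255),(135,240,205,305));c=max(cv2.findContours(w,0,1)[0],key=cv2.contourArea);rc=cv2.minAreaRect(c);print(rc)
for z in(.084,.09,.095,.1):
  p=[.525,.369,0]
S=r.get_image("scene");T=r.get_image("top")
R2=((0,150,50),(6,255,255))
a=cen(mask(S,*R2,(300,160,450,280)));b=cen(mask(T,*R2,(217,225,315,309)));print("stopper",a,b,tri(a[0],b[0]))
E
```

```text
(array([455.1534, 156.5828]), array([449, 145,  12,  23, 163], dtype=int32)) (array([161.6797, 272.1719]), array([154, 267,  15,  12, 128], dtype=int32)) (array([0.5251, 0.3679, 0.0894]), [0.1, 0.1])
((166.73965454101562, 279.275146484375), (30.307695388793945, 37.76923751831055), 67.38013458251953)
stopper (array([371.6122, 215.1735]), array([367, 210,  11,  15,  98], dtype=int32)) (array([266.4938, 269.0494]), array([262, 264,  11,  11,  81], dtype=int32)) (array([0.5321, 0.165 , 0.0299]), [1.1, 1.1])
```

View pics/v3.png

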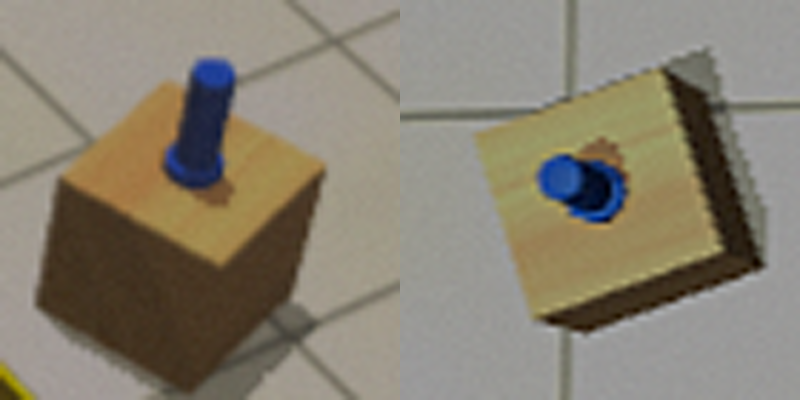

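The handle's top face is at about scene (456.7,147.4) and top (158,269.3). The block's top face is centred at about top (164.4,273.6). The stopper stands in the tray at about (0.532, 0.165).

```bash
python3 - <<'E'
from h import *
print(tri((456.7,147.4),(158,269.3)),onz("top",(158,269.3),.116),onz("scene",(456.7,147.4),.116),onz("top",(164.4,273.6),.068))
for q in((475,135),(663,68),(722,252),(535,320)):print(onz("top",(130+(q[0]-400)*.175-.4,240+q[1]*.175-.4),.068))
RV,_=frame(0,0);rel([.525,.369,.2],RV);rel([.525,.369,.079],RV)
E
```

```text
(array([0.5268, 0.3664, 0.1169]), [1.4, 1.4]) [0.5277 0.3679 0.116 ] [0.5258 0.3656 0.116 ] [0.5247 0.3684 0.068 ]
[0.5471 0.4126 0.068 ]
[0.5692 0.3463 0.068 ]
[0.503  0.3248 0.068 ]
[0.4809 0.3902 0.068 ]
rel [ 0.0049  0.2036 -0.0058] [ 0.0032 -0.0008  0.0005]
rel [0.0048 0.2032 0.1152] [ 0.0032 -0.0008  0.0005]
```

Emit:
jog_arm:
  motion:
    - [0.006,0.202,-0.005,0.003,0,0,0.06]
    - [0.006,0.202,-0.005,0.003,0,0,0.06]
    - [0.006,0.202,-0.005,0.003,0,0,0.06]
    - [0.006,0.202,-0.005,0.003,0,0,0.06]
    - [0.006,0.202,-0.005,0.003,0,0,0.06]
    - [0.006,0.202,-0.005,0.003,0,0,0.06]
    - [0.006,0.202,-0.005,0.003,0,0,0.06]
    - [0.006,0.202,-0.005,0.003,0,0,0.06]
    - [0.006,0.202,-0.005,0.003,0,0,0.06]
    - [0.006,0.202,-0.005,0.003,0,0,0.06]

```text
time_s: 6.48
position: [0.5237, 0.3658, 0.1971]
tool_rot: [-3.139, -0.004, 3.141]
force: [0.2, -0.1, 0.1]
opening: 0.703
grip_force: 0.0
```

```bash
python3 - <<'E'
from h import *
RV,_=frame(0,0);rel([.5255,.368,.079],RV);print(cur()[0],r.sense()["joint_pos"])
S=r.get_image("scene");T=r.get_image("top");print(r.sense()["position"])
rel([.5255,.368,.079],RV)
v=np.hstack([cv2.resize(S[90:190,400:500],(400,400),interpolation=cv2.INTER_CUBIC),cv2.resize(T[220:320,110:210],(400,400),interpolation=cv2.INTER_CUBIC)]);cv2.imwrite("pics/v4.png",v)
E
```

```text
rel [-0.0022  0.0025  0.1181] [-0.0023 -0.0038 -0.0008]
[0.5237 0.3658 0.1971] [ 0.853   0.4469  0.3008 -0.0014 -1.429  -2.4244]
[0.5238 0.366  0.1973]
rel [-0.0021  0.0022  0.1183] [-0.0019 -0.0035 -0.0008]
```

View pics/v4.png

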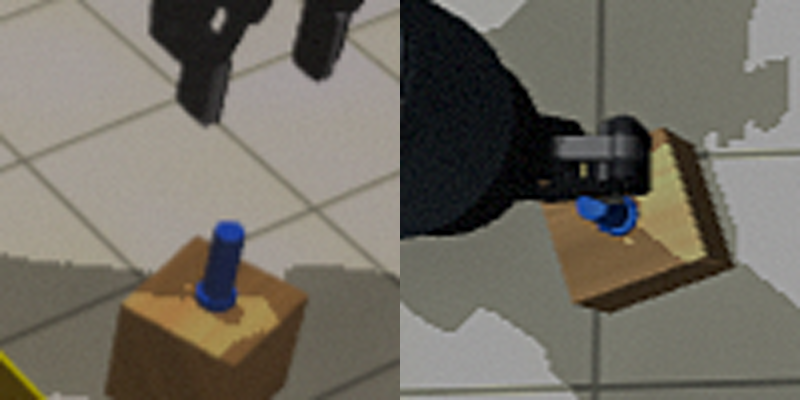

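The fingers straddle the handle, which is at scene crop (222,265). I'll descend and grip.

Emit:
jog_arm:
  motion:
    - [-0.002,0.002,0.04,-0.002,-0.004,0,0.05]
    - [-0.002,0.002,0.08,-0.002,-0.004,0,0.05]
    - [-0.002,0.002,0.1,-0.002,-0.004,0,0.05]
    - [-0.002,0.002,0.118,-0.002,-0.004,0,0.05]
    - [-0.002,0.002,0.118,-0.002,-0.004,0,0.05]
    - [-0.002,0.002,0.118,-0.002,-0.004,0,0.05]
    - [-0.002,0.002,0.118,-0.002,-0.004,0,0.0]
    - [-0.002,0.002,0.118,-0.002,-0.004,0,0.0]
    - [-0.002,0.002,0.118,-0.002,-0.004,0,0.0]
    - [-0.002,0.002,0.118,-0.002,-0.004,0,0.0]
    - [-0.002,0.002,0.118,-0.002,-0.004,0,0.0]
    - [-0.002,0.002,0.118,-0.002,-0.004,0,0.0]
  force: 50

```text
time_s: 7.58
position: [0.5259, 0.3694, 0.0809]
tool_rot: [3.14, 0.003, -3.141]
force: [-1.4, 0.6, 6.4]
opening: 0.175
grip_force: 48.9
```

Emit:
jog_arm:
  motion:
    - [0,0,-0.015,0,0,0,0.0]
    - [0,0,-0.03,0,0,0,0.0]
    - [0,0,-0.06,0,0,0,0.0]
    - [0,0,-0.09,0,0,0,0.0]
    - [0,0,-0.12,0,0,0,0.0]
    - [0,0,-0.15,0,0,0,0.0]
    - [0,0,-0.15,0,0,0,0.0]
    - [0,0,-0.15,0,0,0,0.0]
  force: 60

```text
time_s: 8.25
position: [0.5257, 0.3695, 0.2313]
tool_rot: [3.138, 0.003, -3.141]
force: [-0.3, 0.2, -1.0]
opening: 0.171
grip_force: 58.8
```

```bash
python3 - <<'E'
from h import *
print(r.sense()["position"],r.sense()["tool_rot"],r.sense()["opening"])
S=r.get_image("scene");T=r.get_image("top")
p,R=cur();a=-R.apply([0,0,1])
for k in(-.013,-.075): print(project("scene",p+k*a),project("top",p+k*a))
cv2.imwrite("pics/v5.png",np.hstack([cv2.resize(S[40:180,390:530],(400,400),interpolation=cv2.INTER_CUBIC),cv2.resize(T[220:320,430:530],(400,400),interpolation=cv2.INTER_CUBIC)]))
# approach: rod tip 12 mm above mouth, at p = M + (.062+.012+.013)A
H=.013;rel(M+(.074+H+.03)*A,RT);rel(M+(.074+H)*A,RT)
E
```

```text
[0.5257 0.3695 0.2313] [ 3.1381  0.0034 -3.1411] 0.1714663690323508
[466.3748 106.833 ] [141.9045 264.4654]
[460.6314 132.3285] [152.0887 268.6984]
rel [ 0.0099 -0.615   0.0284] [ 0.0242 -0.4371  0.1128]
rel [-0.0027 -0.6164  0.0555] [ 0.0242 -0.4371  0.1128]
```

View pics/v5.png

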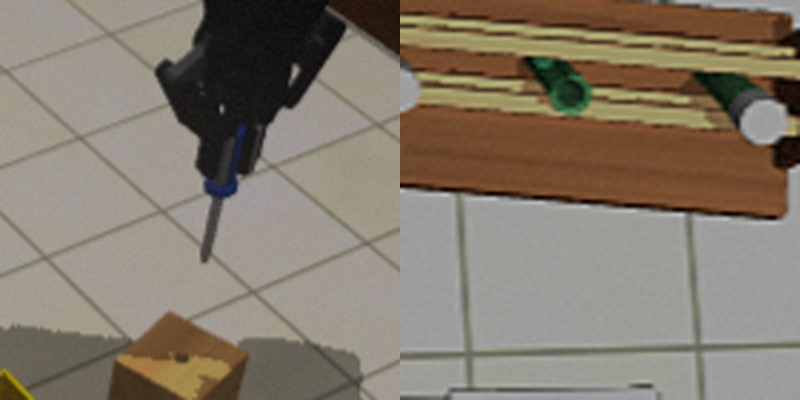

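The rod is held straight. In the scene crop the collar is at (219,190) and the tip at (205,260), both matching prediction. The open mouth is at top crop (570,93), full-image (472.1,242.9). I'll look closer at the mouth in both views.

```bash
python3 - <<'E'
from h import *
S=r.get_image("scene");T=r.get_image("top")
cv2.imwrite("pics/s6.png",S);cv2.imwrite("pics/t6.png",T)
cv2.imwrite("pics/v6.png",np.hstack([cv2.resize(S[280:320,155:195],(400,400),interpolation=cv2.INTER_NEAREST),cv2.resize(T[225:265,450:490],(400,400),interpolation=cv2.INTER_NEAREST)]))
print(onz("top",(472.1,242.9),.094),project("scene",M),project("top",M))
E
```

```text
[ 0.5652 -0.2502  0.094 ] [173.6968 296.1687] [473.0308 243.4918]
```

View pics/v6.png

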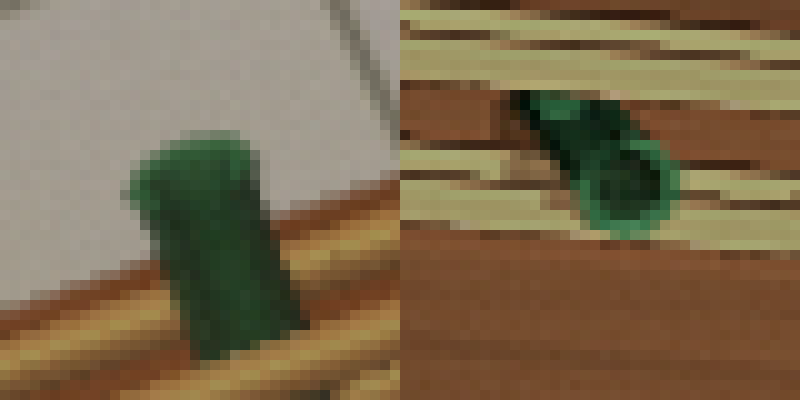

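Emit:
jog_arm:
  motion:
    - [0.022,-0.614,0.001,0.024,-0.437,0.113,0.0]
    - [0.022,-0.614,0.001,0.024,-0.437,0.113,0.0]
    - [0.022,-0.614,0.001,0.024,-0.437,0.113,0.0]
    - [0.022,-0.614,0.001,0.024,-0.437,0.113,0.0]
    - [0.022,-0.614,0.001,0.024,-0.437,0.113,0.0]
    - [0.022,-0.614,0.001,0.024,-0.437,0.113,0.0]
    - [0.022,-0.614,0.001,0.024,-0.437,0.113,0.0]
    - [0.022,-0.614,0.001,0.024,-0.437,0.113,0.0]
    - [0.022,-0.614,0.001,0.024,-0.437,0.113,0.0]
    - [0.022,-0.614,0.001,0.024,-0.437,0.113,0.0]
    - [0.022,-0.614,0.001,0.024,-0.437,0.113,0.0]
    - [0.022,-0.614,0.001,0.024,-0.437,0.113,0.0]
    - [0.022,-0.614,0.001,0.024,-0.437,0.113,0.0]
    - [0.022,-0.614,0.001,0.024,-0.437,0.113,0.0]
    - [0.022,-0.614,0.001,0.024,-0.437,0.113,0.0]
    - [0.022,-0.614,0.001,0.024,-0.437,0.113,0.0]
    - [0.022,-0.614,0.001,0.024,-0.437,0.113,0.0]
    - [0.022,-0.614,0.001,0.024,-0.437,0.113,0.0]
    - [0.022,-0.614,0.001,0.024,-0.437,0.113,0.0]

```text
time_s: 10.03
position: [0.5029, -0.2447, 0.2271]
tool_rot: [3.14, 0.436, 3.027]
force: [0.8, -0.1, -0.3]
opening: 0.171
grip_force: 58.9
```

```bash
sed -i 's/^M=np.array(\[[^]]*\])/M=np.array([.5645,-.2512,.094])/' h.py; python3 - <<'E'
from h import *
rel(M+.087*A,RT)
E
```

```text
rel [0.0001 0.0005 0.0598] [ 0.0012 -0.0003 -0.0006]
```

Emit:
jog_arm:
  motion:
    - [0,0.0005,0.02,0.001,0,0,0.0]
    - [0,0.0005,0.04,0.001,0,0,0.0]
    - [0,0.0005,0.06,0.001,0,0,0.0]
    - [0,0.0005,0.06,0.001,0,0,0.0]
    - [0,0.0005,0.06,0.001,0,0,0.0]

```text
time_s: 10.45
position: [0.5283, -0.2461, 0.1727]
tool_rot: [3.141, 0.435, 3.029]
force: [0.8, -0.9, 0.6]
opening: 0.171
grip_force: 58.9
```

```bash
python3 - <<'E'
from h import *
S=r.get_image("scene");T=r.get_image("top")
p,R=cur();a=-R.apply([0,0,1]);print(a,A)
for k in(-.013,-.075): print(project("scene",p+k*a),project("top",p+k*a))
print(project("scene",M))
cv2.imwrite("pics/v7.png",np.hstack([cv2.resize(S[240:310,135:205],(400,400),interpolation=cv2.INTER_NEAREST),cv2.resize(T[215:285,440:510],(400,400),interpolation=cv2.INTER_NEAREST)]))
rel(M+.087*A,RT);rel(M+.06*A,RT);rel(M+.0135*A,RT)
E
```

```text
[-0.4224  0.0485  0.9051] [-0.4199  0.0481  0.9063]
[160.4565 258.1232] [480.8817 253.0785]
[172.0759 290.0598] [474.0641 244.0346]
[174.2524 296.1862]
rel [ 0.002  -0.0002  0.0015] [-0.0001  0.0028  0.0013]
rel [ 0.002  -0.0002  0.0285] [-0.0001  0.0028  0.0013]
rel [ 0.0022 -0.0002  0.075 ] [-0.0001  0.0028  0.0013]
```

View pics/v7.png

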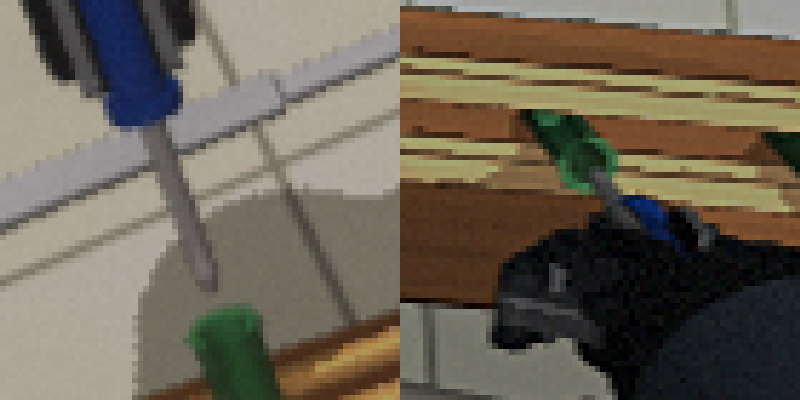

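In the scene crop the rod runs parallel to the vial axis, with its tip at (209,290) and the rim centre at (226,322). The rod needs to shift about 2 mm to the right (+y). The top view says about 0.4 mm in y and 2 mm in −x. I'll split the y difference and enter gently, watching the force.

Emit:
jog_arm:
  motion:
    - [0.002,0.001,0.002,0,0.003,0.001,0.0]
    - [0.002,0.001,0.006,0,0.003,0.001,0.0]
    - [0.002,0.001,0.01,0,0.003,0.001,0.0]
    - [0.002,0.001,0.014,0,0.003,0.001,0.0]
    - [0.002,0.001,0.018,0,0.003,0.001,0.0]
    - [0.002,0.001,0.02,0,0.003,0.001,0.0]
    - [0.002,0.001,0.022,0,0.003,0.001,0.0]
    - [0.002,0.001,0.022,0,0.003,0.001,0.0]

```text
time_s: 11.22
position: [0.5363, -0.2475, 0.1524]
tool_rot: [3.141, 0.434, 3.026]
force: [-0.4, -0.8, -1.2]
opening: 0.166
grip_force: 58.9
```

```bash
python3 - <<'E'
from h import *
s=r.sense();_,R=cur();print("tool force",R.inv().apply(s["force"]),s["moment"]);rel(M+.0135*A,RT);print((cur()[0]-M)@A)
E
```

```text
tool force [ 0.7866 -0.8772  0.9915] [ 0.1818  1.2905 -0.0002]
rel [-0.0012 -0.0005  0.0514] [-0.0002 -0.0022 -0.0016]
0.06495167198550163
```

Emit:
jog_arm:
  motion:
    - [-0.0005,0,0.004,0,-0.001,-0.001,0.0]
    - [-0.0005,0,0.008,0,-0.001,-0.001,0.0]
    - [-0.0005,0,0.012,0,-0.001,-0.001,0.0]
    - [-0.0005,0,0.016,0,-0.001,-0.001,0.0]
    - [-0.0005,0,0.02,0,-0.001,-0.001,0.0]
    - [-0.0005,0,0.02,0,-0.001,-0.001,0.0]
    - [-0.0005,0,0.02,0,-0.001,-0.001,0.0]

```text
time_s: 11.8
position: [0.5452, -0.2485, 0.1348]
tool_rot: [-3.142, 0.435, 3.027]
force: [-0.2, -0.3, -0.6]
opening: 0.17
grip_force: 58.9
```

```bash
python3 - <<'E'
from h import *
s=r.sense();_,R=cur();print("tool force",R.inv().apply(s["force"]),s["moment"]);rel(M+.0135*A,RT);print((cur()[0]-M)@A)
E
```

```text
tool force [ 0.4266 -0.3128  0.472 ] [0.1742 1.2067 0.025 ]
rel [-0.0004 -0.0005  0.0317] [-0.0002 -0.0009 -0.0004]
0.045178623118127016
```

Emit:
jog_arm:
  motion:
    - [0,0,0.004,0,-0.001,0,0.0]
    - [0,0,0.008,0,-0.001,0,0.0]
    - [0,0,0.012,0,-0.001,0,0.0]
    - [0,0,0.016,0,-0.001,0,0.0]
    - [0,0,0.02,0,-0.001,0,0.0]
    - [0,0,0.024,0,-0.001,0,0.0]
    - [0,0,0.027,0,-0.001,0,0.0]
    - [0,0,0.027,0,-0.001,0,0.0]
    - [0,0,0.027,0,-0.001,0,0.0]

```text
time_s: 12.55
position: [0.5564, -0.2498, 0.1103]
tool_rot: [3.142, 0.436, 3.027]
force: [0.5, 0.3, -0.6]
opening: 0.167
grip_force: 58.9
```

```bash
python3 - <<'E'
from h import *
s=r.sense();_,R=cur();print("tool force",R.inv().apply(s["force"]),s["moment"]);rel(M+.013*A,RT);print((cur()[0]-M)@A)
E
```

```text
tool force [-0.1616  0.4037  0.7333] [0.1902 1.1487 0.0168]
rel [-0.0005 -0.0005  0.0052] [-0.0002  0.     -0.0005]
0.0182044903287932
```

Emit:
jog_arm:
  motion:
    - [0,0,0.0015,0,0,0,0.0]
    - [0,0,0.003,0,0,0,0.0]
    - [0,0,0.0045,0,0,0,0.0]
    - [0,0,0.0055,0,0,0,0.0]
    - [0,0,0.0065,0,0,0,0.0]
    - [0,0,0.0065,0,0,0,0.0]
    - [0,0,0.0065,0,0,0,0.0]

```text
time_s: 13.13
position: [0.5586, -0.2501, 0.106]
tool_rot: [-3.141, 0.437, 3.027]
force: [-9.3, 4.4, 11.6]
opening: 0.168
grip_force: 61.0
```

```bash
python3 - <<'E'
from h import *
s=r.sense();_,R=cur();print("tool force",R.inv().apply(s["force"]),s["moment"]);rel(M+.013*A,RT);print((cur()[0]-M)@A)
E
```

```text
tool force [  3.9671   3.3323 -14.6269] [1.2492 2.5581 0.422 ]
rel [-0.0004 -0.0004  0.0004] [-0.0004  0.0007 -0.0002]
0.013397802778659077
```

The collar has met the rim: 15 N axial at the expected depth. I'll release and back off along the axis.

Emit:
jog_arm:
  motion:
    - [0,0,0,0,0,0,0.05]
    - [0,0,0,0,0,0,0.05]
    - [0,0,0,0,0,0,0.05]
    - [0,0,-0.002,0,0,0,0.05]
    - [0,0,-0.01,0,0,0,0.05]
    - [0,0,-0.03,0,0,0,0.05]
    - [0,0,-0.06,0,0,0,0.05]
    - [0,0,-0.1,0,0,0,0.05]
    - [0,0,-0.14,0,0,0,0.05]
    - [0,0,-0.16,0,0,0,0.05]
    - [0,0,-0.16,0,0,0,0.05]
    - [0,0,-0.16,0,0,0,0.05]

```text
time_s: 14.13
position: [0.492, -0.2424, 0.2519]
tool_rot: [-3.141, 0.441, 3.027]
force: [-0.6, -0.6, -1.1]
opening: 0.58
grip_force: 0.0
```

```bash
python3 - <<'E'
from h import *
S=r.get_image("scene");T=r.get_image("top")
a=cen(mask(S,(105,80,20),(135,255,255),(140,250,200,310)));print(a,project("scene",M),project("scene",M+.024*A),project("scene",M+.048*A))
R2=((0,150,50),(6,255,255))
b=cen(mask(S,*R2,(300,160,450,280)));c=cen(mask(T,*R2,(217,225,315,309)));print(b,c,tri(b[0],c[0]))
cv2.imwrite("pics/v8.png",np.hstack([cv2.resize(S[230:340,120:230],(400,400),interpolation=cv2.INTER_CUBIC),cv2.resize(S[160:280,310:440],(400,400),interpolation=cv2.INTER_CUBIC)]))
E
```

```text
(array([169.6048, 285.1031]), array([161, 270,  19,  30, 291], dtype=int32)) [174.2524 296.1862] [169.9041 284.2486] [165.4526 272.0278]
(array([371.5128, 214.0641]), array([367, 210,  10,  11,  78], dtype=int32)) (array([266.6579, 269.1316]), array([262, 264,  11,  11,  76], dtype=int32)) (array([0.5317, 0.1645, 0.033 ]), [0.9, 0.9])
```

View pics/v8.png

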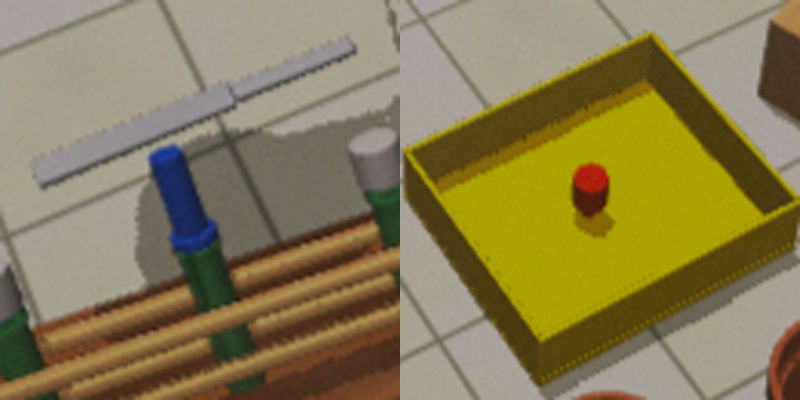

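The rod is fully home, with its collar on the rim at left crop (195,235). The stopper stands released in the tray at right crop (590,190). The gripper is clear.

```bash
python3 -c "
from rig import r
print(r.hand_in())"
```

```text
the job is handed in; nothing more can be done
None
```

The red stopper is in the yellow tray and the blue-handled rod is in the leaning vial with its collar on the rim and released; I handed the job in at about 14 s of the 72 s limit, but no verdict was returned.

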